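# Press a power supply home in a computer case for its screws

## Robot

A 6-joint arm with a two-finger parallel gripper is mounted at the origin on the work surface. World frame = base frame: x ahead of the robot, y to its left, z up, the work surface at z = 0. Lengths are in m, angles in rad, forces in N, time in s.
With the tool pointing down it reaches from about 0.3 to 0.775 m from the base axis. Payload 14.6 kg.
Tool frame: the origin (TCP) lies midway between the tips of the shut fingers; the grasp point (between the pads) lies arm.hold_point_z behind it (arm.hold_point_z is the distance from the TCP to the grasp point, in m); z points along the fingers, y is the line along which they close (so a half turn about z gives the same grasp; the last joint's range is limited). The gripper opens to 94 mm and grips with 3 to 60 N. Pads are 16 mm wide; open, the fingers measure 119 mm over their backs; the gripper's body (75 mm by 177 mm) begins 78 mm behind the grasp point.
Start: joints at [1.179, 0.3, 1.521, -0, 1.321, -0.067], TCP at [0.176, 0.521, 0.205] pointing down, gripper open.
Joint ranges: [-3.03, 3.03], [-0.79, 2.21], [0.23, 2.52], [-1.04, 4.18], [0, 3.07], [-2.55, 2.55]. Speed limits (rad/s): [2.22, 2.22, 2.57, 3.14, 3.14, 3.14].

## Interface

Orientations are given as a 3x3 rotation matrix whose columns are the frame's x, y, z axes.
In Python, from bench import arm gives the robot as it stands.
- The arm moves only by the tool send_rows, never from a script. Its argument "steps" is a list of rows, each an object with "slide": the shift along the tool's x, y, z in units of 800 mm (1.0 is 800 mm), a list of three; "dr": the turn, a rotation vector about the tool's x, y, z in units of 180 degrees (1.0 is 180 degrees), a list of three; "fingers": the opening, from 0 (shut) to 1 (fully open). In form: [{"slide": [dx, dy, dz], "dr": [ax, ay, az], "fingers": fingers}, ...]. A call has exactly 8 rows; each row shifts and turns the commanded pose from where the row before left it, along the tool's axes as they then stand; what a row does not reach is not made up. A row lasts 1/8 s, in which the tool goes at most 62.5 mm and 10.7 degrees, less where a joint would pass 70% of its speed; a pose out of reach is approached as far as the arm can. A call with a number of a shift or a turn outside -1 to 1 is refused whole. A call with a gripper value outside its range is refused whole. The fingers move at their own pace and stop on an object; "grip_force" is the grip in N (left out, the last holds). Time passes only in rows, so rows that do not move let the fingers close, or fill a call up. It gives the time, the measured TCP pose, the force, the opening and the grip force at its end, in the units of the state.
- arm.get_obs(): the state, without advancing time (a new reading comes with each control period).
- arm.grab_frame(name): name is "side" or "top" or "wrist"; returns the picture (420x560x3 uint8, red, green, blue); there is no depth.
- arm.camera_model(name): a dict with "camera_matrix" (3x3 intrinsics, pixels), "rvec" (rotation vector, rad) and "tvec" (3), from world to camera coordinates, as OpenCV has them. Camera axes: x right, y down, z forward; pixel columns grow to the right and rows downward; lengths in m; the calibration is good to about 2 mm. A picture is of the moment at which its call begins: read the wrist's pose just before it. camera_model takes no time and is no camera call; for the wrist camera it gives the pose at the moment of the call.
- arm.sign_off(): hands the job in; it is judged then, once.
The state is a dict: "time": time; "q": joint angles; "dq": joint speeds; "effort": joint torques, N m; "eef_pos": TCP position; "tool_rot": TCP orientation; "contact_force": force on the tool from outside, world axes, zero at the start; "ft_torque": the same for the moment, N m; "gripper_width": finger opening in m; "finger_force": force on a finger pad.
Only numpy, scipy, OpenCV 4.12 (cv2) and the standard library are available. Lean on these libraries where they do the work, as an engineer would, in place of code of your own. Each camera call takes 0.05 s, during which the arm holds its last target. There are 200 camera calls.

## Task

Pick up the small power supply standing on the cardboard and set it down upright in its bay in the open computer case, along the low side flange, with its mains-inlet end towards the tall rear panel. Then press it with one diagonal push firmly down on the case floor and back against the rear panel, flush and also up against the side flange, and finish while still holding it pressed there so that the screws can be driven. Do not drop the supply, bump the mainboard, push hard enough to bend the panel, or disturb the other things on the bench.

Things in the scene. Friction and masses are not known exactly. Their poses are not given: they have to be found in the camera images.
- psu: power supply: plain bare-steel box standing on its long narrow edge, 150 mm long (x), 40.5 wide (y), 81.5 high (z), 0.55 to 0.75 kg, on a 4 mm cardboard sheet. Origin: centre of its underside. +x end: mains inlet and round fan grille; -x end: black cable outlets, no cables. Rigid; slides easily on the case's sheet steel (friction about 0.3)
- psu_inlet (a point): centre of the lower edge of the supply's mains-inlet end: 75 mm along +x from the supply's origin; same axes as the supply
- case: open computer case, cover off, fixed: grey sheet-metal tray, 205 mm deep (x), 240 mm wide (y), on feet; floor top 10 mm above the bench. Origin: centre of its outline, at bench height. Rear panel (90 mm above floor) on the +x edge; low side flange (22 mm above floor) on the -y edge; 12 mm lip on the -x edge. Bay for the supply: 63 mm wide, full depth, between side flange and mainboard
- case_corner (a point): inner corner of the bay, where floor top, rear panel's inner face and side flange's inner face meet: 99.5 mm along x, -118 mm along y, 10 mm up from the case's origin; axes of the case. When home, the supply's origin is 75 mm along -x and 20.25 mm along +y from here, its x axis along the case's x axis
- case_floor: the case's sheet-steel floor, rigid; origin and axes those of the case
- case_rear: the case's rear panel, rigid, 3 mm thick, with a window for the supply's inlet and fan and one for the mainboard's sockets; origin and axes those of the case
- mainboard: mainboard in the case, origin and axes those of the case: covers y -55 to +115 mm, x -72.5 to +97.5 mm. Parts rise to 52 mm above the case floor at the cooler (y above -15 mm), 44 mm at the memory sticks (y above 85 mm), 40 mm at the sockets along the rear panel, 21 mm at the slot along its bay edge
- hard_drive: a bare 3.5-inch hard drive lying flat, 147 x 102 x 26 mm; origin at the centre of its underside; leave it alone
- screw_dish: a round steel dish of case screws, 90 mm across, 22 mm high; origin at the centre of its underside; leave it alone
- screwdriver: a black-handled screwdriver, 200 mm long, lying down; origin at mid-length, underside; leave it alone
- cooler: a loose processor cooler, finned aluminium with a dark red fan on top, 90 x 90 x 60 mm; origin at the centre of its underside; leave it alone
- mouse: a black computer mouse, 115 x 60 x 33 mm; origin at the centre of its underside; leave it alone
- memory_stick: a memory module lying flat, 133 x 31 x 5 mm; origin at the centre of its underside; leave it alone
- cleaner_bottle: a white bottle, 52 mm across, 130 mm high; origin at the centre of its underside; leave it alone
There are look-alikes about, which are no part of the job. Leave any blue or red look-alike of the psu alone.

How it is judged:
On the way, in this order (a step that is already met when the one before it is completed fails the run):
1. the supply has been lifted clear of the cardboard (height (world z) of psu above 0.03 m), for 0.1 s.
2. the supply stands upright on the case floor in its bay, inlet end towards the rear panel (x of psu in the frame of case_corner between -0.115 and -0.07 m and y of psu in the frame of case_corner between 0.015 and 0.045 m and z of psu in the frame of case_corner between -0.003 and 0.004 m and angle between psu's own z axis and vertical below 0.1 rad and x of psu_inlet in the frame of case_corner above -0.05 m and contact force between psu and case_floor above 1 N), for 0.1 s.
At the end, for the whole second after the job is handed in: Supply upright in its bay: inlet end within 2.5 mm of the rear panel, side within 3 mm of the side flange, square and upright within 0.03 rad, at rest, and still pressed: over 3 N on the rear panel and over 10.5 N on the case floor (at least 3 N beyond its weight) (x of psu_inlet in the frame of case_corner between -0.0025 and 0.003 m and y of psu in the frame of case_corner between 0.017 and 0.0235 m and z of psu in the frame of case_corner between -0.002 and 0.002 m and angle between psu's own z axis and vertical below 0.03 rad and angle between the x axis of psu and the x axis of case, either way round below 0.03 rad and linear speed of psu below 0.01 m/s and contact force between psu and case_rear above 3 N and contact force between psu and case_floor above 10.5 N); the arm keeps its last pose, push and grip.
It fails at once if the supply is dropped (height (world z) of psu above 0.022 m and contact force between psu and anything else below 0.05 N).
It fails at once if the mainboard is bumped (more than 5 N) (contact force between any of psu, the fingers, the arm and mainboard above 5 N).
It fails at once if the supply is pushed against the rear panel with more than 60 N (contact force between psu and case_rear above 60 N).
It fails at once if one of the other things on the bench is moved by more than 30 mm (distance of any of hard_drive, screw_dish, screwdriver, cooler, mouse, memory_stick, cleaner_bottle from where it was at the start of the episode above 0.03 m).
It also fails if it takes over 58 s, if anything falls off the work surface, if the arm or the gripper's body presses on something with over 40 N, if the wrist force passes 120 N, or if a joint passes its speed limit or range.

## Working session

There is one attempt and no reset: what is moved stays moved. The work goes in short steps, Python scripts to look and compute and a tool call to move; the robot and the scene stay as the last step left them, time stands still between calls to the robot, and variables do not carry over. Pictures are saved under pics/ and viewed, at most 10 in all, crops included, and the job is handed in when it is done.

Besides the shell and the picture viewer there is one more tool, called as name([rows], argument=value, ...), one row to a line, values as JSON. send_rows: Moves the arm, as the interface text tells. Its arguments: {"type":"object","properties":{"steps":{"type":"array","items":{"type":"object","properties":{"slide":{"type":"array","items":{"type":"number","minimum":-1,"maximum":1}},"dr":{"type":"array","items":{"type":"number","minimum":-1,"maximum":1}},"fingers":{"type":"number"}}}},"grip_force":{"type":"number"}},"required":["steps"]}

```bash
mkdir -p pics; ls; python3 - <<'E'
from bench import arm
import cv2,numpy as np
print(arm.hold_point_z); o=arm.get_obs(); print(o)
for n in("top","side"):
    m=arm.camera_model(n);print(n,{k:np.round(v,4).tolist() for k,v in m.items()})
    cv2.imwrite(f"pics/{n}0.png",arm.grab_frame(n)[:,:,::-1])
E
```

```text
pics
0.0188
{'time': 0.0, 'q': array([ 1.17941374e+00,  3.00472958e-01,  1.52163307e+00, -3.39342130e-05,
        1.32071010e+00, -6.65722933e-02]), 'dq': array([-2.01113162e-04,  1.46287469e-04,  1.94944007e-04, -2.24288117e-04,
       -1.68172369e-04,  7.46828881e-05]), 'effort': array([-1.53609737e-03, -5.31808591e+01, -3.52742708e+01,  7.08619715e-02,
        2.43789976e-02, -5.28445878e-05]), 'eef_pos': array([0.17540749, 0.52097511, 0.20486333]), 'tool_rot': array([[-9.47713961e-01,  3.19120758e-01, -4.36322766e-04],
       [ 3.19121052e-01,  9.47713272e-01, -1.14350104e-03],
       [ 4.85939590e-05, -1.22295168e-03, -9.99999251e-01]]), 'contact_force': array([ 0.19775492, -0.38038447,  0.24775027]), 'ft_torque': array([-0.02409663,  0.00304919, -0.00549013]), 'finger_force': 0.0, 'gripper_width': 0.0938899519390909}
top {'camera_matrix': [[430.7732, 0.0, 278.498], [0.0, 430.7732, 207.689], [0.0, 0.0, 1.0]], 'rvec': [2.148, -2.1885, 0.085], 'tvec': [-0.0112, 0.5234, 1.2247]}
side {'camera_matrix': [[465.0669, 0.0, 284.1253], [0.0, 465.0669, 211.2356], [0.0, 0.0, 1.0]], 'rvec': [2.21, -0.6264, 0.2939], 'tvec': [-0.4487, 0.2071, 1.2006]}
```

View pics/top0.png

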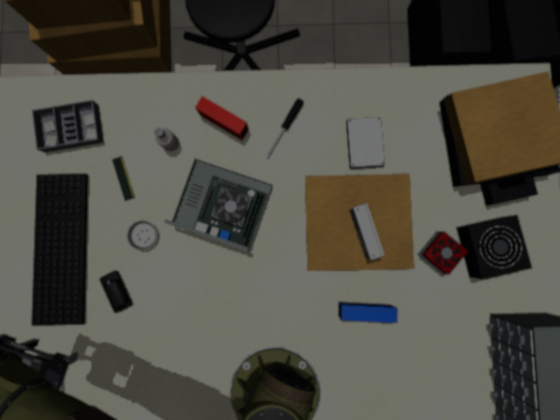

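View pics/side0.png

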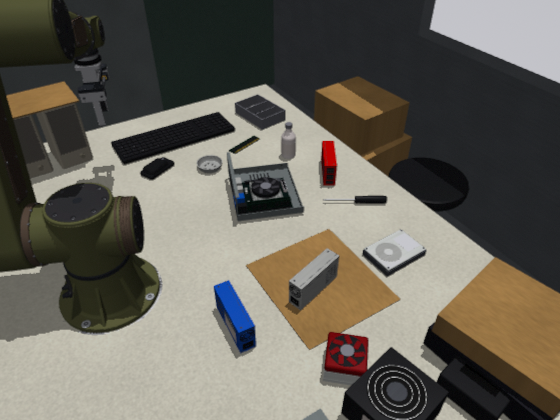

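The top view shows the grey PSU at about (368,232) on the cardboard. The case is around (222,205), with its rear panel towards the robot (lower edge) and the bay on its left. Next I'll zoom in for the corners and to see which end has the inlet.

```bash
python3 - <<'E'
import cv2,numpy as np
t=cv2.imread("pics/top0.png");s=cv2.imread("pics/side0.png")
f=lambda im,x,y,w,h,k:cv2.convertScaleAbs(cv2.resize(im[y:y+h,x:x+w],None,fx=k,fy=k,interpolation=cv2.INTER_CUBIC),alpha=1.5)
a=f(t,340,195,60,75,4);b=f(t,155,150,130,110,4)  # 240x300, 520x440
c=f(s,280,240,70,75,4) # 280x300
d=f(s,215,140,100,85,3)#300x255
out=np.zeros((600,800,3),np.uint8)
out[:300,:240]=a; out[300:600,:280]=c; out[:440,280:800]=b
out[440:600,300:600]=d[:160]
cv2.imwrite("pics/z.png",out)
E
```

```text
(no output)
```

View pics/z.png

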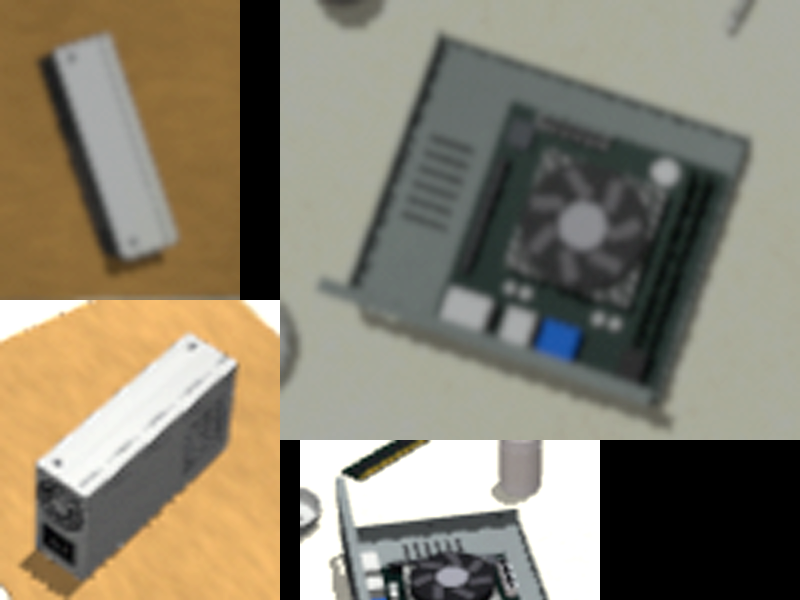

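The inlet and fan are on the PSU's end nearest the robot, so its +x already points roughly along the case's +x. I'll now compute both poses.

```bash
cat > h.py <<'E'
from bench import arm
import cv2,numpy as np
from scipy.optimize import least_squares
from scipy.spatial.transform import Rotation as R
def proj(m,P):
    return cv2.projectPoints(np.float64(P),np.float64(m["rvec"]),np.float64(m["tvec"]),np.float64(m["camera_matrix"]),None)[0][:,0]
def fit(m,P,uv,x0):  # planar pose (x,y,yaw) of known points
    f=lambda p:(proj(m,np.c_[p[0]+np.cos(p[2])*P[:,0]-np.sin(p[2])*P[:,1],p[1]+np.sin(p[2])*P[:,0]+np.cos(p[2])*P[:,1],P[:,2]])-uv).ravel()
    r=least_squares(f,x0); return r.x,np.round(r.fun.reshape(-1,2),1)
def psu_top(z=.0855): return np.array([[-75,20.25,0],[-75,-20.25,0],[75,20.25,0],[75,-20.25,0]])*1e-3+[0,0,z]
def go(xyz,yaw):  # tool-frame move to TCP position with tool pointing down, tool x axis at world yaw
    o=arm.get_obs(); T=o["tool_rot"]; c,s=np.cos(yaw),np.sin(yaw)
    G=np.array([[c,s,0],[s,-c,0],[0,0,-1]])
    d=T.T@(np.array(xyz)-o["eef_pos"]); rv=R.from_matrix(T.T@G).as_rotvec()
    print("shift units",np.round(d/.8,4),"turn units",np.round(rv/np.pi,4),"norm mm",np.linalg.norm(d)*1e3,"deg",np.degrees(np.linalg.norm(rv)))
E
python3 - <<'E'
from h import *
m=arm.camera_model("top")
uv=np.array([[367,203.25],[353.5,207],[384.5,255.25],[370.5,260.5]])
# psu -x is far; +y = right in image
p,r=fit(m,psu_top(),uv,[.35,-.2,3.1]);print("psu",p,r.tolist())
P=np.array([[-102.5,-120,32],[-102.5,120,22],[102.5,-120,32]])*1e-3
uv=np.array([[195,159.25],[272,185],[155+(352-280)/4,150+290/4]])
c,r=fit(m,P,uv,[.4,.1,2.8]);print("case",c,r.tolist())
# grasp above psu
go([p[0],p[1],.2],p[2])
o=arm.get_obs();T=o["tool_rot"];print("tool yaw",np.arctan2(T[1,0],T[0,0]))
E
```

```text
psu [ 0.44775834 -0.26737315  3.42286976] [[0.3, -0.2], [-0.3, 0.4], [0.1, 0.3], [-0.1, -0.5]]
case [0.53587066 0.14072602 2.79460423] [[0.4, -1.4], [1.3, -0.5], [-1.7, 1.8]]
shift units [-0.6371 -0.8253  0.007 ] turn units [-3.000e-04 -1.000e-04 -1.929e-01] norm mm 834.116533476719 deg 34.7239607616599
tool yaw 2.816823284632468
```

send_rows([
  {"slide": [-0.04, -0.052, 0]},
  {"slide": [-0.04, -0.052, 0]},
  {"slide": [-0.04, -0.052, 0]},
  {"slide": [-0.04, -0.052, 0]},
  {"slide": [-0.04, -0.052, 0]},
  {"slide": [-0.04, -0.052, 0]},
  {"slide": [-0.04, -0.052, 0]},
  {"slide": [-0.04, -0.052, 0]},
])

```text
schema error: expected keys slide, dr, fingers
```

send_rows([
  {"slide": [-0.04, -0.052, 0]},
  {"slide": [-0.04, -0.052, 0]},
  {"slide": [-0.04, -0.052, 0]},
  {"slide": [-0.04, -0.052, 0]},
  {"slide": [-0.04, -0.052, 0]},
  {"slide": [-0.04, -0.052, 0]},
  {"slide": [-0.04, -0.052, 0]},
  {"slide": [-0.03, -0.045, 0]},
])

```text
schema error: expected keys slide, dr, fingers
```

send_rows([
  {"dr": [0, 0, -0.048]},
  {"dr": [0, 0, -0.048]},
  {"dr": [0, 0, -0.048]},
  {"dr": [0, 0, -0.049]},
  {},
  {},
  {},
  {},
])

```text
schema error: expected keys slide, dr, fingers
```

```bash
python3 - <<'E'
from h import *
print(arm.get_obs()["eef_pos"]); m=arm.camera_model("wrist")
im=arm.grab_frame("wrist")[:,:,::-1]
np.save("w1.npy",np.r_[m["rvec"].ravel(),m["tvec"].ravel()]);print(m)
cv2.imwrite("pics/w1.png",im)
print(proj(m,[[.448,-.267,.0855]]))
P=psu_top();a=3.4229;print(proj(m,np.c_[.44776+np.cos(a)*P[:,0]-np.sin(a)*P[:,1],-.26737+np.sin(a)*P[:,0]+np.cos(a)*P[:,1],P[:,2]]))
go([.44776,-.26737,.2],3.42287)
E
```

```text
[0.17540518 0.52101128 0.20491317]
{'camera_matrix': array([[308.26105202,   0.        , 280.96432849],
       [  0.        , 308.26105202, 208.92272017],
       [  0.        ,   0.        ,   1.        ]]), 'rvec': array([-2.37334178, -1.70353997, -0.22188223]), 'tvec': array([-0.550102  , -0.02736746,  0.39088026])}
[[-181.71172056  550.683111  ]]
[[-145.45649195  584.15921497]
 [-128.4204736   573.90493434]
 [-238.8846061   525.95713666]
 [-221.89436004  514.10561483]]
shift units [-0.6371 -0.8254  0.0069] turn units [-3.000e-04 -1.000e-04 -1.929e-01] norm mm 834.162065513649 deg 34.72488444860941
```

View pics/w1.png

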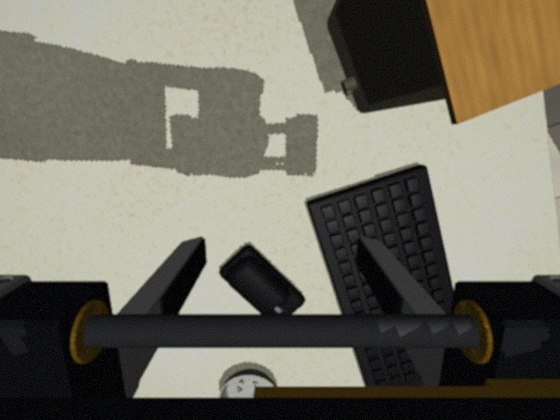

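The wrist view shows only the start area (mouse at about (262,280), keyboard). The calls were refused because every row needs all three keys, so I'll resend them.

send_rows([
  {"slide": [-0.04, -0.052, 0], "dr": [0, 0, 0], "fingers": 1},
  {"slide": [-0.04, -0.052, 0], "dr": [0, 0, 0], "fingers": 1},
  {"slide": [-0.04, -0.052, 0], "dr": [0, 0, 0], "fingers": 1},
  {"slide": [-0.04, -0.052, 0], "dr": [0, 0, 0], "fingers": 1},
  {"slide": [-0.04, -0.052, 0], "dr": [0, 0, 0], "fingers": 1},
  {"slide": [-0.04, -0.052, 0], "dr": [0, 0, 0], "fingers": 1},
  {"slide": [-0.04, -0.052, 0], "dr": [0, 0, 0], "fingers": 1},
  {"slide": [-0.04, -0.052, 0], "dr": [0, 0, 0], "fingers": 1},
])

```text
time: 1.15
eef_pos: [0.3121, 0.1225, 0.2055]
tool_rot: [[-0.948, 0.319, 0.001], [0.319, 0.948, 0.0], [-0.0, 0.0, -1.0]]
contact_force: [1.3, 0.1, -0.6]
gripper_width: 0.0941
finger_force: 0.0
```

send_rows([
  {"slide": [-0.04, -0.052, 0], "dr": [0, 0, 0], "fingers": 1},
  {"slide": [-0.04, -0.052, 0], "dr": [0, 0, 0], "fingers": 1},
  {"slide": [-0.04, -0.052, 0], "dr": [0, 0, 0], "fingers": 1},
  {"slide": [-0.04, -0.052, 0], "dr": [0, 0, 0], "fingers": 1},
  {"slide": [-0.04, -0.052, 0], "dr": [0, 0, 0], "fingers": 1},
  {"slide": [-0.04, -0.052, 0], "dr": [0, 0, 0], "fingers": 1},
  {"slide": [-0.04, -0.052, 0], "dr": [0, 0, 0], "fingers": 1},
  {"slide": [-0.035, -0.045, 0], "dr": [0, 0, 0], "fingers": 1},
])

```text
time: 2.15
eef_pos: [0.4465, -0.2683, 0.2051]
tool_rot: [[-0.948, 0.32, -0.0], [0.32, 0.948, 0.0], [0.0, 0.0, -1.0]]
contact_force: [0.6, 0.6, -0.1]
gripper_width: 0.094
finger_force: 0.0
```

send_rows([
  {"slide": [0, 0, 0], "dr": [0, 0, -0.048], "fingers": 1},
  {"slide": [0, 0, 0], "dr": [0, 0, -0.048], "fingers": 1},
  {"slide": [0, 0, 0], "dr": [0, 0, -0.048], "fingers": 1},
  {"slide": [0, 0, 0], "dr": [0, 0, -0.049], "fingers": 1},
  {"slide": [0, 0, 0], "dr": [0, 0, 0], "fingers": 1},
  {"slide": [0, 0, 0], "dr": [0, 0, 0], "fingers": 1},
  {"slide": [0, 0, 0], "dr": [0, 0, 0], "fingers": 1},
  {"slide": [0, 0, 0], "dr": [0, 0, 0], "fingers": 1},
])

```text
time: 3.15
eef_pos: [0.4463, -0.2664, 0.2054]
tool_rot: [[-0.961, -0.277, 0.0], [-0.277, 0.961, -0.0], [0.0, -0.0, -1.0]]
contact_force: [0.5, 0.1, -0.2]
gripper_width: 0.0937
finger_force: 0.0
```

```bash
python3 - <<'E'
from h import *
o=arm.get_obs();print(o["time"],o["eef_pos"]); m=arm.camera_model("wrist")
im=arm.grab_frame("wrist")[:,:,::-1]
np.save("w1.npy",m)
cv2.imwrite("pics/w2.png",im)
P=psu_top();a=3.4229;print(proj(m,np.c_[.44776+np.cos(a)*P[:,0]-np.sin(a)*P[:,1],-.26737+np.sin(a)*P[:,0]+np.cos(a)*P[:,1],P[:,2]]))
go([.44776,-.26737,.2],3.42287)
E
```

```text
3.15 [ 0.44633181 -0.26638038  0.2054466 ]
[[260.94614568 272.43792649]
 [299.05064318 272.39209892]
 [257.99479273 126.34544852]
 [301.18382695 126.26699296]]
shift units [-0.0014 -0.0017  0.0068] turn units [ 0.     -0.     -0.0002] norm mm 5.711733228506367 deg 0.02708952653184215
```

View pics/w2.png

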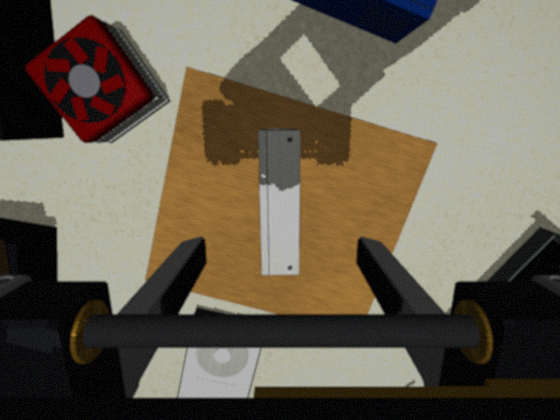

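The PSU top face shows corners at about (258,129), (299,129), (299,275) and (261,275), between the open fingers. I'll refit the pose.

```bash
python3 - <<'E'
from h import *
m=np.load("w1.npy",allow_pickle=True).item()
p,r=fit(m,psu_top(),np.array([[261,275],[299.5,275],[258,129],[300,129]]),[.448,-.267,3.42]);print(p,r.tolist())
go([p[0],p[1],.036],p[2])
E
```

```text
[ 0.45036195 -0.26678098  3.42790182] [[0.2, -0.2], [-0.3, -0.4], [-0.5, 0.4], [0.6, 0.1]]
shift units [-0.0047 -0.0019  0.2118] turn units [ 0.     -0.     -0.0018] norm mm 169.4863342578996 deg 0.31536909075852776
```

send_rows([
  {"slide": [-0.0047, -0.0018, 0.03], "dr": [0, 0, -0.0016], "fingers": 1},
  {"slide": [0, 0, 0.04], "dr": [0, 0, 0], "fingers": 1},
  {"slide": [0, 0, 0.04], "dr": [0, 0, 0], "fingers": 1},
  {"slide": [0, 0, 0.04], "dr": [0, 0, 0], "fingers": 1},
  {"slide": [0, 0, 0.03], "dr": [0, 0, 0], "fingers": 1},
  {"slide": [0, 0, 0.02], "dr": [0, 0, 0], "fingers": 1},
  {"slide": [0, 0, 0.0118], "dr": [0, 0, 0], "fingers": 1},
  {"slide": [0, 0, 0], "dr": [0, 0, 0], "fingers": 1},
])

```text
time: 4.2
eef_pos: [0.4504, -0.2667, 0.0359]
tool_rot: [[-0.959, -0.283, -0.0], [-0.283, 0.959, 0.0], [0.0, 0.0, -1.0]]
contact_force: [0.6, -1.2, 0.4]
gripper_width: 0.0937
finger_force: 0.0
```

send_rows([
  {"slide": [0, 0, 0], "dr": [0, 0, 0], "fingers": 0},
  {"slide": [0, 0, 0], "dr": [0, 0, 0], "fingers": 0},
  {"slide": [0, 0, 0], "dr": [0, 0, 0], "fingers": 0},
  {"slide": [0, 0, 0], "dr": [0, 0, 0], "fingers": 0},
  {"slide": [0, 0, 0], "dr": [0, 0, 0], "fingers": 0},
  {"slide": [0, 0, 0], "dr": [0, 0, 0], "fingers": 0},
  {"slide": [0, 0, 0], "dr": [0, 0, 0], "fingers": 0},
  {"slide": [0, 0, 0], "dr": [0, 0, 0], "fingers": 0},
], grip_force=45)

```text
time: 5.2
eef_pos: [0.4503, -0.2667, 0.036]
tool_rot: [[-0.959, -0.283, -0.0], [-0.283, 0.959, -0.0], [0.0, -0.0, -1.0]]
contact_force: [-0.5, -1.4, 0.1]
gripper_width: 0.0403
finger_force: 45.0
```

send_rows([
  {"slide": [0, 0, -0.01], "dr": [0, 0, 0], "fingers": 0},
  {"slide": [0, 0, -0.02], "dr": [0, 0, 0], "fingers": 0},
  {"slide": [0, 0, -0.035], "dr": [0, 0, 0], "fingers": 0},
  {"slide": [0, 0, -0.035], "dr": [0, 0, 0], "fingers": 0},
  {"slide": [0, 0, -0.035], "dr": [0, 0, 0], "fingers": 0},
  {"slide": [0, 0, -0.035], "dr": [0, 0, 0], "fingers": 0},
  {"slide": [0, 0, -0.025], "dr": [0, 0, 0], "fingers": 0},
  {"slide": [0, 0, -0.01], "dr": [0, 0, 0], "fingers": 0},
])

```text
time: 6.2
eef_pos: [0.4505, -0.2668, 0.2018]
tool_rot: [[-0.959, -0.283, 0.002], [-0.283, 0.959, -0.001], [-0.001, -0.002, -1.0]]
contact_force: [0.1, -0.0, -5.7]
gripper_width: 0.0404
finger_force: 45.0
```

```bash
python3 - <<'E'
from h import *
c=np.array([.53587,.14073]);a=2.7946
Rz=np.array([[np.cos(a),-np.sin(a)],[np.sin(a),np.cos(a)]])
# psu target: 25 mm short of home in x, 6 mm off the flange
loc=np.array([.0995-.075-.02,-.118+.02025+.008]);t=c+Rz@loc
print(t); go([*t,.2],a)
o=arm.get_obs();print(o["eef_pos"],o["contact_force"],o["gripper_width"])
E
```

```text
[0.5621596  0.22666119]
shift units [-0.3083  0.5521  0.0018] turn units [-0.0003  0.0005  0.2017] norm mm 505.9013531504812 deg 36.30440147518922
[ 0.45048157 -0.26675653  0.20177506] [ 1.01758491e-01 -4.27665072e-03 -5.72948524e+00] 0.040417000617075094
```

send_rows([
  {"slide": [-0.01, 0.018, -0.006], "dr": [0, 0, 0], "fingers": 0},
  {"slide": [-0.0195, 0.035, -0.006], "dr": [0, 0, 0], "fingers": 0},
  {"slide": [-0.0195, 0.035, -0.006], "dr": [0, 0, 0], "fingers": 0},
  {"slide": [-0.0195, 0.035, -0.006], "dr": [0, 0, 0], "fingers": 0},
  {"slide": [-0.0195, 0.035, -0.006], "dr": [0, 0, 0], "fingers": 0},
  {"slide": [-0.0195, 0.035, -0.006], "dr": [0, 0, 0], "fingers": 0},
  {"slide": [-0.0195, 0.035, -0.006], "dr": [0, 0, 0], "fingers": 0},
  {"slide": [-0.0195, 0.035, -0.006], "dr": [0, 0, 0], "fingers": 0},
])

```text
time: 7.2
eef_pos: [0.5029, -0.0298, 0.238]
tool_rot: [[-0.959, -0.283, -0.001], [-0.283, 0.959, 0.0], [0.001, 0.001, -1.0]]
contact_force: [0.1, 0.4, -5.7]
gripper_width: 0.0403
finger_force: 45.0
```

send_rows([
  {"slide": [-0.0195, 0.035, 0], "dr": [0, 0, 0], "fingers": 0},
  {"slide": [-0.0195, 0.035, 0], "dr": [0, 0, 0], "fingers": 0},
  {"slide": [-0.0195, 0.035, 0], "dr": [0, 0, 0], "fingers": 0},
  {"slide": [-0.0195, 0.035, 0], "dr": [0, 0, 0], "fingers": 0},
  {"slide": [-0.0195, 0.035, 0], "dr": [0, 0, 0], "fingers": 0},
  {"slide": [-0.0195, 0.035, 0], "dr": [0, 0, 0], "fingers": 0},
  {"slide": [-0.0195, 0.035, 0], "dr": [0, 0, 0], "fingers": 0},
  {"slide": [-0.0195, 0.035, 0], "dr": [0, 0, 0], "fingers": 0},
])

```text
time: 8.2
eef_pos: [0.559, 0.2201, 0.2377]
tool_rot: [[-0.959, -0.283, -0.002], [-0.283, 0.959, -0.0], [0.002, 0.0, -1.0]]
contact_force: [-0.2, 0.0, -4.7]
gripper_width: 0.0402
finger_force: 45.0
```

send_rows([
  {"slide": [-0.006, 0.009, 0], "dr": [0, 0, 0], "fingers": 0},
  {"slide": [0, 0, 0], "dr": [0, 0, 0.03], "fingers": 0},
  {"slide": [0, 0, 0], "dr": [0, 0, 0.045], "fingers": 0},
  {"slide": [0, 0, 0], "dr": [0, 0, 0.045], "fingers": 0},
  {"slide": [0, 0, 0], "dr": [0, 0, 0.045], "fingers": 0},
  {"slide": [0, 0, 0], "dr": [0, 0, 0.0367], "fingers": 0},
  {"slide": [0, 0, 0], "dr": [0, 0, 0], "fingers": 0},
  {"slide": [0, 0, 0], "dr": [0, 0, 0], "fingers": 0},
])

```text
time: 9.2
eef_pos: [0.562, 0.2266, 0.2382]
tool_rot: [[-0.941, 0.338, -0.0], [0.338, 0.941, -0.0], [0.0, -0.0, -1.0]]
contact_force: [0.3, 0.5, -6.1]
gripper_width: 0.0402
finger_force: 45.0
```

```bash
python3 - <<'E'
from h import *
o=arm.get_obs();print(o["time"],o["eef_pos"],o["tool_rot"][:,0]); m=arm.camera_model("wrist")
im=arm.grab_frame("wrist")[:,:,::-1]
np.save("w2.npy",m)
cv2.imwrite("pics/w3.png",cv2.convertScaleAbs(cv2.resize(im,None,fx=1.42,fy=1.42,interpolation=cv2.INTER_CUBIC),alpha=1.3))
c=np.array([.53587,.14073]);a=2.7946
Rz=np.array([[np.cos(a),-np.sin(a)],[np.sin(a),np.cos(a)]])
for n,P in dict(corner=[99.5,-118,10],flangetop_rear=[99.5,-118,32],flange_front=[-102.5,-120,32],rear_top_l=[102.5,-120,100],rear_top_r=[102.5,120,100],floor_mb_rear=[97.5,-55,10],mb_front=[-72.5,-55,10],front_r=[-102.5,120,22]).items():
    P=np.array(P)/1e3; print(n,proj(m,[[*(c+Rz@P[:2]),P[2]]])*1.42)
E
```

```text
9.2 [0.56203804 0.2265564  0.23820941] [-9.41204990e-01  3.37835764e-01  4.05232123e-04]
corner [[430.56117912 155.34178718]]
flangetop_rear [[432.38681491 153.89987606]]
flange_front [[430.04028198 375.50430842]]
rear_top_l [[442.68030567 143.55923722]]
rear_top_r [[ 93.19685232 143.04724119]]
floor_mb_rear [[359.60604416 157.60065823]]
mb_front [[363.34178759 337.88781419]]
front_r [[184.27177927 370.77144547]]
```

View pics/w3.png

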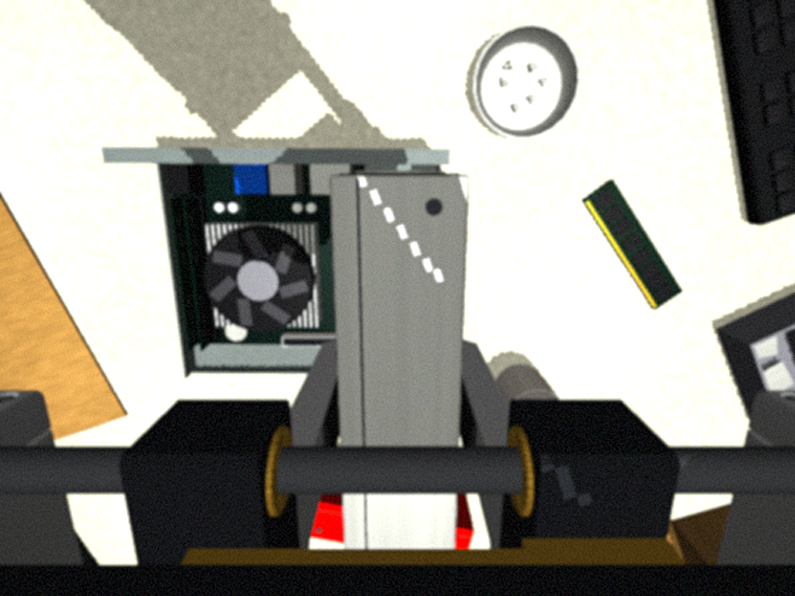

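The wrist view shows the rear panel's top edge from (104,149) to (449,150) and the front-right tray corner at (189,376). Both are about 5 px off the prediction, so I'll refit the case. The PSU hangs square with the case, inlet towards the panel.

```bash
python3 - <<'E'
from h import *
m=np.load("w2.npy",allow_pickle=True).item()
P=np.array([[102.5,-120,100],[102.5,120,100],[-102.5,120,22]])*1e-3
c,r=fit(m,P,np.array([[449,150],[104,149],[189,376]])/1.42,[.536,.141,2.795]);print(c,r.tolist())
np.save("case.npy",c);a=c[2]
Rz=np.array([[np.cos(a),-np.sin(a)],[np.sin(a),np.cos(a)]])
t=c[:2]+Rz@[.0995-.075-.02,-.118+.02025+.008];print(t)
go([*t,.06],a)
E
```

```text
[0.54176117 0.14413091 2.79303308] [[0.9, 0.4], [-1.4, 0.3], [0.7, -0.9]]
[0.56818538 0.23002081]
shift units [-0.0057  0.0067  0.2229] turn units [-0.0001 -0.0001  0.0011] norm mm 178.4319284007647 deg 0.20232268437741546
```

send_rows([
  {"slide": [-0.0057, 0.0067, 0], "dr": [0, 0, 0.0011], "fingers": 0},
  {"slide": [0, 0, 0.02], "dr": [0, 0, 0], "fingers": 0},
  {"slide": [0, 0, 0.03], "dr": [0, 0, 0], "fingers": 0},
  {"slide": [0, 0, 0.035], "dr": [0, 0, 0], "fingers": 0},
  {"slide": [0, 0, 0.035], "dr": [0, 0, 0], "fingers": 0},
  {"slide": [0, 0, 0.03], "dr": [0, 0, 0], "fingers": 0},
  {"slide": [0, 0, 0.01], "dr": [0, 0, 0], "fingers": 0},
  {"slide": [0, 0, 0], "dr": [0, 0, 0], "fingers": 0},
])

```text
time: 10.25
eef_pos: [0.5682, 0.2301, 0.11]
tool_rot: [[-0.939, 0.343, -0.001], [0.343, 0.939, -0.0], [0.001, -0.001, -1.0]]
contact_force: [0.3, -0.1, -5.3]
gripper_width: 0.0404
finger_force: 45.0
```

```bash
python3 - <<'E'
from h import *
o=arm.get_obs();print(o["time"],o["eef_pos"],o["contact_force"]); m=arm.camera_model("wrist")
im=arm.grab_frame("wrist")[:,:,::-1]
np.save("w3.npy",m)
cv2.imwrite("pics/w4.png",cv2.convertScaleAbs(cv2.resize(im,None,fx=1.42,fy=1.42,interpolation=cv2.INTER_CUBIC),alpha=1.3))
E
```

```text
10.25 [0.56822024 0.23007502 0.1100127 ] [ 0.32824989 -0.1085716  -5.29258586]
```

View pics/w4.png

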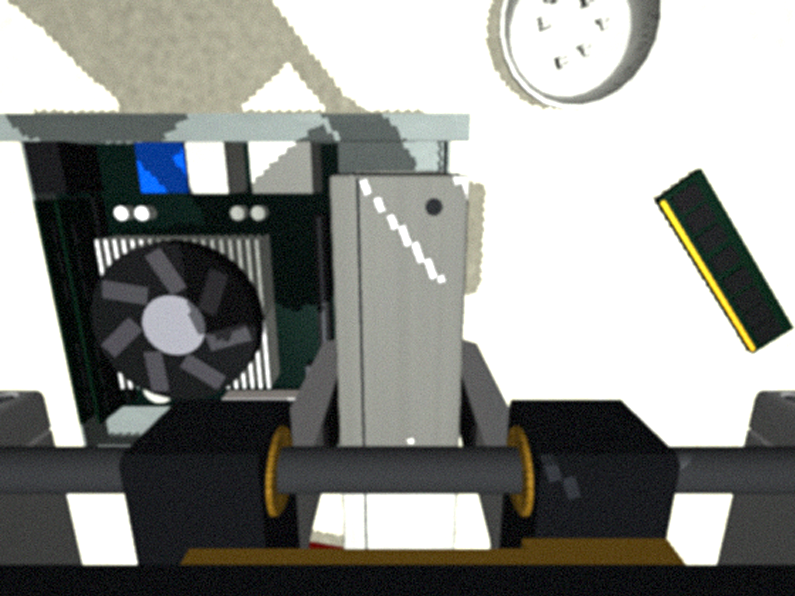

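The rear panel's right end is at (469,115), and the flange beside the panel shows at about x=447, y=145–172. I'll check these against the fit.

```bash
python3 - <<'E'
from h import *
m=np.load("w3.npy",allow_pickle=True).item();c=np.load("case.npy");a=c[2]
Rz=np.array([[np.cos(a),-np.sin(a)],[np.sin(a),np.cos(a)]])
for n,P in dict(panel_r=[102.5,-120,100],panel_inner=[99.5,-120,100],fl_in=[99.5,-118,32],fl_out=[99.5,-120,32],corner=[99.5,-118,10],fl_in2=[85,-118,32]).items():
    P=np.array(P)/1e3; print(n,proj(m,[[*(c[:2]+Rz@P[:2]),P[2]]])*1.42)
# observed psu top end corners
o=arm.get_obs();t=o["eef_pos"];b=np.arctan2(*o["tool_rot"][1::-1,0]);
for P in [[.075,.02025],[.075,-.02025]]:
    print("psu",proj(m,[[t[0]+np.cos(b)*P[0]-np.sin(b)*P[1],t[1]+np.sin(b)*P[0]+np.cos(b)*P[1],t[2]-.032+.0815]])*1.42)
E
```

```text
panel_r [[471.68855159 117.26990015]]
panel_inner [[471.39380382 125.19991846]]
fl_in [[448.25781229 140.11570849]]
fl_out [[451.858087   140.10483545]]
corner [[444.30576124 143.35092638]]
fl_in2 [[447.58722489 167.31979461]]
psu [[326.33595151 176.07951008]]
psu [[468.84543062 175.94283103]]
```

send_rows([
  {"slide": [0, 0, 0.02], "dr": [0, 0, 0], "fingers": 0},
  {"slide": [0, 0, 0.02], "dr": [0, 0, 0], "fingers": 0},
  {"slide": [0, 0, 0.018], "dr": [0, 0, 0], "fingers": 0},
  {"slide": [0, 0, 0.01], "dr": [0, 0, 0], "fingers": 0},
  {"slide": [0, 0, 0.007], "dr": [0, 0, 0], "fingers": 0},
  {"slide": [0, 0, 0.003], "dr": [0, 0, 0], "fingers": 0},
  {"slide": [0, 0, 0.002], "dr": [0, 0, 0], "fingers": 0},
  {"slide": [0, 0, 0], "dr": [0, 0, 0], "fingers": 0},
])

```text
time: 11.3
eef_pos: [0.5685, 0.2302, 0.0466]
tool_rot: [[-0.939, 0.343, 0.0], [0.343, 0.939, 0.0], [-0.0, 0.0, -1.0]]
contact_force: [-0.6, -0.4, -4.8]
gripper_width: 0.04
finger_force: 45.0
```

send_rows([
  {"slide": [0, 0, 0.001], "dr": [0, 0, 0], "fingers": 0},
  {"slide": [0, 0, 0.001], "dr": [0, 0, 0], "fingers": 0},
  {"slide": [0, 0, 0.001], "dr": [0, 0, 0], "fingers": 0},
  {"slide": [0, 0, 0], "dr": [0, 0, 0], "fingers": 0},
  {"slide": [0, 0, 0], "dr": [0, 0, 0], "fingers": 0},
  {"slide": [0, 0, 0], "dr": [0, 0, 0], "fingers": 0},
  {"slide": [0, 0, 0], "dr": [0, 0, 0], "fingers": 0},
  {"slide": [0, 0, 0], "dr": [0, 0, 0], "fingers": 0},
])

```text
time: 12.3
eef_pos: [0.5684, 0.2301, 0.044]
tool_rot: [[-0.939, 0.343, 0.0], [0.343, 0.939, -0.0], [-0.0, 0.0, -1.0]]
contact_force: [0.2, 0.2, -5.8]
gripper_width: 0.0403
finger_force: 45.0
```

send_rows([
  {"slide": [0, 0, 0.001], "dr": [0, 0, 0], "fingers": 0},
  {"slide": [0, 0, 0], "dr": [0, 0, 0], "fingers": 0},
  {"slide": [0, 0, 0.001], "dr": [0, 0, 0], "fingers": 0},
  {"slide": [0, 0, 0], "dr": [0, 0, 0], "fingers": 0},
  {"slide": [0, 0, 0.0005], "dr": [0, 0, 0], "fingers": 0},
  {"slide": [0, 0, 0], "dr": [0, 0, 0], "fingers": 0},
  {"slide": [0, 0, 0], "dr": [0, 0, 0], "fingers": 0},
  {"slide": [0, 0, 0], "dr": [0, 0, 0], "fingers": 0},
])

```text
time: 13.3
eef_pos: [0.5684, 0.2301, 0.0421]
tool_rot: [[-0.939, 0.343, 0.0], [0.343, 0.939, 0.0], [-0.0, 0.0, -1.0]]
contact_force: [-0.5, -0.3, -5.2]
gripper_width: 0.0402
finger_force: 45.0
```

send_rows([
  {"slide": [0, 0, 0.0005], "dr": [0, 0, 0], "fingers": 0},
  {"slide": [0, 0, 0], "dr": [0, 0, 0], "fingers": 0},
  {"slide": [0, 0, 0.0005], "dr": [0, 0, 0], "fingers": 0},
  {"slide": [0, 0, 0], "dr": [0, 0, 0], "fingers": 0},
  {"slide": [0, 0, 0.0005], "dr": [0, 0, 0], "fingers": 0},
  {"slide": [0, 0, 0], "dr": [0, 0, 0], "fingers": 0},
  {"slide": [0, 0, 0], "dr": [0, 0, 0], "fingers": 0},
  {"slide": [0, 0, 0], "dr": [0, 0, 0], "fingers": 0},
])

```text
time: 14.3
eef_pos: [0.5687, 0.2303, 0.042]
tool_rot: [[-0.939, 0.343, 0.001], [0.343, 0.939, 0.0], [-0.001, 0.001, -1.0]]
contact_force: [-3.3, -2.2, 10.0]
gripper_width: 0.0407
finger_force: 45.0
```

send_rows([
  {"slide": [0.003, 0.0015, 0], "dr": [0, 0, 0], "fingers": 0},
  {"slide": [0.004, 0.0015, 0], "dr": [0, 0, 0], "fingers": 0},
  {"slide": [0.004, 0.0015, 0], "dr": [0, 0, 0], "fingers": 0},
  {"slide": [0.004, 0.0015, 0], "dr": [0, 0, 0], "fingers": 0},
  {"slide": [0.003, 0.001, 0], "dr": [0, 0, 0], "fingers": 0},
  {"slide": [0.001, 0, 0], "dr": [0, 0, 0], "fingers": 0},
  {"slide": [0, 0, 0], "dr": [0, 0, 0], "fingers": 0},
  {"slide": [0, 0, 0], "dr": [0, 0, 0], "fingers": 0},
])

```text
time: 15.3
eef_pos: [0.5572, 0.2409, 0.0421]
tool_rot: [[-0.939, 0.344, 0.003], [0.344, 0.939, 0.001], [-0.002, 0.002, -1.0]]
contact_force: [2.6, -0.4, 6.1]
gripper_width: 0.0403
finger_force: 45.0
```

```bash
cat >> h.py <<'E'
def st():
    o=arm.get_obs();c=np.load("case.npy");T=o["tool_rot"]
    print("t",o["time"],"F tool",np.round(T.T@o["contact_force"],1),"M tool",np.round(T.T@o["ft_torque"],2),"pos in case mm",np.round(-(T.T@(c0(c)-o["eef_pos"]))*1e3,1),"yawerr",np.arctan2(T[1,0],T[0,0])-c[2],"w",o["gripper_width"])
def c0(c): # home TCP point
    a=c[2];l=np.array([.0245,-.09775]);return np.array([c[0]+np.cos(a)*l[0]-np.sin(a)*l[1],c[1]+np.sin(a)*l[0]+np.cos(a)*l[1],.042])
E
python3 -c "from h import *;st()"
```

```text
t 15.3 F tool [-2.6  0.6 -6.1] M tool [ 0.08  0.17 -0.02] pos in case mm [-6.  -1.5 -0.1] yawerr -0.0021761229310923724 w 0.04030049705095527
```

send_rows([
  {"slide": [0.001, 0.0005, 0.0002], "dr": [0, 0, 0], "fingers": 0},
  {"slide": [0.001, 0.0005, 0.0002], "dr": [0, 0, 0], "fingers": 0},
  {"slide": [0.001, 0.0005, 0.0002], "dr": [0, 0, 0], "fingers": 0},
  {"slide": [0.001, 0.0005, 0], "dr": [0, 0, 0], "fingers": 0},
  {"slide": [0, 0, 0], "dr": [0, 0, 0], "fingers": 0},
  {"slide": [0, 0, 0], "dr": [0, 0, 0], "fingers": 0},
  {"slide": [0, 0, 0], "dr": [0, 0, 0], "fingers": 0},
  {"slide": [0, 0, 0], "dr": [0, 0, 0], "fingers": 0},
])

```text
time: 16.3
eef_pos: [0.5554, 0.2418, 0.0421]
tool_rot: [[-0.939, 0.344, 0.004], [0.344, 0.939, -0.001], [-0.004, 0.0, -1.0]]
contact_force: [4.2, -12.7, 12.7]
gripper_width: 0.0402
finger_force: 45.0
```

```bash
python3 -c "from h import *;st()"
```

```text
t 16.3 F tool [ -8.4 -10.5 -12.7] M tool [ 2.24 -0.83 -0.11] pos in case mm [-3.9 -1.3 -0.1] yawerr -0.0024967901577990226 w 0.04015653094398515
```

send_rows([
  {"slide": [0.001, -0.0005, 0], "dr": [0, 0, 0], "fingers": 0},
  {"slide": [0.001, 0, 0], "dr": [0, 0, 0], "fingers": 0},
  {"slide": [0.001, 0, 0], "dr": [0, 0, 0], "fingers": 0},
  {"slide": [0.0005, 0, 0], "dr": [0, 0, 0], "fingers": 0},
  {"slide": [0, 0, 0], "dr": [0, 0, 0], "fingers": 0},
  {"slide": [0, 0, 0], "dr": [0, 0, 0], "fingers": 0},
  {"slide": [0, 0, 0], "dr": [0, 0, 0], "fingers": 0},
  {"slide": [0, 0, 0], "dr": [0, 0, 0], "fingers": 0},
])

```text
time: 17.3
eef_pos: [0.5526, 0.2428, 0.0421]
tool_rot: [[-0.939, 0.344, 0.004], [0.344, 0.939, -0.001], [-0.004, 0.001, -1.0]]
contact_force: [4.4, -10.8, 11.7]
gripper_width: 0.0403
finger_force: 45.0
```

```bash
python3 -c "from h import *;st()"
```

```text
t 17.3 F tool [ -7.9  -8.6 -11.7] M tool [ 1.74 -0.66 -0.08] pos in case mm [-1.  -1.3 -0.1] yawerr -0.0024168726644795413 w 0.04026236673202118
```

Still sliding freely, with Fx only at friction level. Continuing in small steps.

send_rows([
  {"slide": [0.0005, 0, 0], "dr": [0, 0, 0], "fingers": 0},
  {"slide": [0.0005, 0, 0], "dr": [0, 0, 0], "fingers": 0},
  {"slide": [0.0005, 0, 0], "dr": [0, 0, 0], "fingers": 0},
  {"slide": [0.0005, 0, 0], "dr": [0, 0, 0], "fingers": 0},
  {"slide": [0, 0, 0], "dr": [0, 0, 0], "fingers": 0},
  {"slide": [0, 0, 0], "dr": [0, 0, 0], "fingers": 0},
  {"slide": [0, 0, 0], "dr": [0, 0, 0], "fingers": 0},
  {"slide": [0, 0, 0], "dr": [0, 0, 0], "fingers": 0},
])

```text
time: 18.3
eef_pos: [0.5511, 0.2433, 0.0421]
tool_rot: [[-0.939, 0.344, 0.004], [0.344, 0.939, -0.001], [-0.004, 0.001, -1.0]]
contact_force: [5.2, -10.3, 10.9]
gripper_width: 0.0404
finger_force: 45.0
```

```bash
python3 -c "from h import *;st()"
```

```text
t 18.3 F tool [ -8.4  -7.9 -10.8] M tool [ 1.72 -0.76 -0.11] pos in case mm [ 0.6 -1.3 -0.1] yawerr -0.00243746063846606 w 0.04038350276194232
```

send_rows([
  {"slide": [0.0005, 0, 0], "dr": [0, 0, 0], "fingers": 0},
  {"slide": [0.0005, 0, 0], "dr": [0, 0, 0], "fingers": 0},
  {"slide": [0.0005, 0, 0.0002], "dr": [0, 0, 0], "fingers": 0},
  {"slide": [0.0005, 0, 0.0002], "dr": [0, 0, 0], "fingers": 0},
  {"slide": [0, 0, 0], "dr": [0, 0, 0], "fingers": 0},
  {"slide": [0, 0, 0], "dr": [0, 0, 0], "fingers": 0},
  {"slide": [0, 0, 0], "dr": [0, 0, 0], "fingers": 0},
  {"slide": [0, 0, 0], "dr": [0, 0, 0], "fingers": 0},
])

```text
time: 19.3
eef_pos: [0.5502, 0.2437, 0.042]
tool_rot: [[-0.939, 0.344, 0.005], [0.344, 0.939, -0.001], [-0.005, 0.001, -1.0]]
contact_force: [6.3, -12.2, 11.1]
gripper_width: 0.0399
finger_force: 45.0
```

```bash
python3 -c "from h import *;st()"
```

```text
t 19.3 F tool [-10.1  -9.3 -11.1] M tool [ 1.98 -1.28 -0.13] pos in case mm [ 1.6 -1.3 -0. ] yawerr -0.002477000361143844 w 0.0398911897371157
```

send_rows([
  {"slide": [0.0005, 0, 0], "dr": [0, 0, 0], "fingers": 0},
  {"slide": [0.0005, 0, 0], "dr": [0, 0, 0], "fingers": 0},
  {"slide": [0, 0, 0], "dr": [0, 0, 0], "fingers": 0},
  {"slide": [0, 0, 0], "dr": [0, 0, 0], "fingers": 0},
  {"slide": [0, 0, 0], "dr": [0, 0, 0], "fingers": 0},
  {"slide": [0, 0, 0], "dr": [0, 0, 0], "fingers": 0},
  {"slide": [0, 0, 0], "dr": [0, 0, 0], "fingers": 0},
  {"slide": [0, 0, 0], "dr": [0, 0, 0], "fingers": 0},
])

```text
time: 20.3
eef_pos: [0.5501, 0.2437, 0.042]
tool_rot: [[-0.939, 0.344, 0.007], [0.344, 0.939, -0.001], [-0.007, 0.001, -1.0]]
contact_force: [12.4, -12.5, 7.8]
gripper_width: 0.0402
finger_force: 45.0
```

```bash
python3 -c "from h import *;st()"
```

```text
t 20.3 F tool [-16.   -7.5  -7.7] M tool [ 1.91 -2.22 -0.04] pos in case mm [ 1.7 -1.3 -0. ] yawerr -0.0026587030389859656 w 0.040227383257641226
```

send_rows([
  {"slide": [0.0003, 0, 0.0003], "dr": [0, 0.0005, 0], "fingers": 0},
  {"slide": [0, 0, 0.0003], "dr": [0, 0.0005, 0], "fingers": 0},
  {"slide": [0, 0, 0], "dr": [0, 0.0005, 0], "fingers": 0},
  {"slide": [0, 0, 0], "dr": [0, 0, 0], "fingers": 0},
  {"slide": [0, 0, 0], "dr": [0, 0, 0], "fingers": 0},
  {"slide": [0, 0, 0], "dr": [0, 0, 0], "fingers": 0},
  {"slide": [0, 0, 0], "dr": [0, 0, 0], "fingers": 0},
  {"slide": [0, 0, 0], "dr": [0, 0, 0], "fingers": 0},
])

```text
time: 21.3
eef_pos: [0.5499, 0.2438, 0.0419]
tool_rot: [[-0.939, 0.344, 0.003], [0.344, 0.939, 0.0], [-0.002, 0.001, -1.0]]
contact_force: [9.5, -14.0, 12.1]
gripper_width: 0.0404
finger_force: 45.0
```

```bash
python3 - <<'E'
from h import *
st();st();m=arm.camera_model("wrist");im=arm.grab_frame("wrist")[:,:,::-1]
s=arm.grab_frame("side")[:,:,::-1]
f=lambda im,x,y,w,h,k:cv2.convertScaleAbs(cv2.resize(im[y:y+h,x:x+w],None,fx=k,fy=k,interpolation=cv2.INTER_CUBIC),alpha=1.4)
o=np.zeros((600,800,3),np.uint8);o[:,:400]=f(im,190,20,160,240,2.5);o[:,400:]=f(s,190,90,160,240,2.5)
cv2.imwrite("pics/end.png",o)
E
```

```text
t 21.3 F tool [-13.8  -9.9 -12.1] M tool [ 2.36 -2.63 -0.04] pos in case mm [ 1.9 -1.3  0.1] yawerr -0.0023019751648982734 w 0.04038083184804547
t 21.3 F tool [-13.8  -9.9 -12.1] M tool [ 2.36 -2.63 -0.04] pos in case mm [ 1.9 -1.3  0.1] yawerr -0.0023019751648982734 w 0.04038083184804547
```

View pics/end.png

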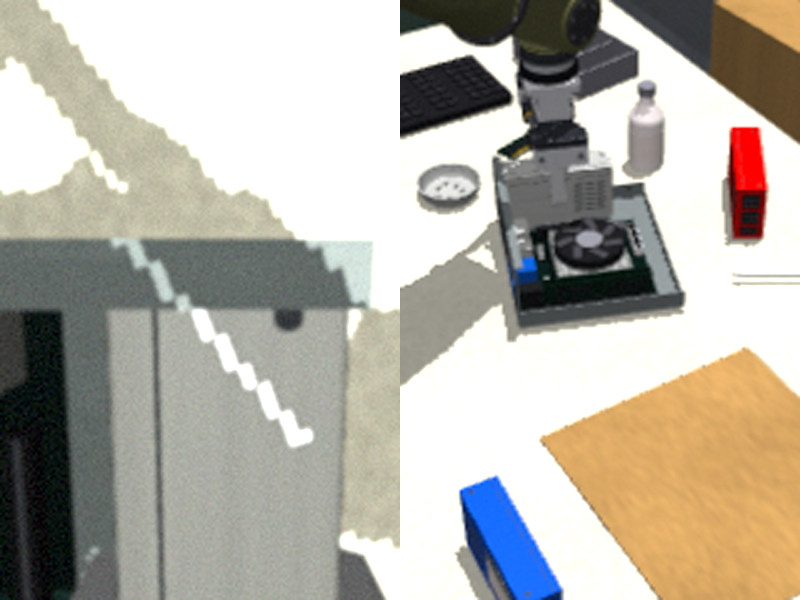

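The PSU's top edge sits flush under the rear panel at about (110–350,310), and nothing else on the bench has moved. I'll add a little more push for margin and let it settle.

send_rows([
  {"slide": [0.0005, 0, 0.0002], "dr": [0, 0.0003, 0], "fingers": 0},
  {"slide": [0.0005, 0, 0.0002], "dr": [0, 0.0002, 0], "fingers": 0},
  {"slide": [0, 0, 0], "dr": [0, 0, 0], "fingers": 0},
  {"slide": [0, 0, 0], "dr": [0, 0, 0], "fingers": 0},
  {"slide": [0, 0, 0], "dr": [0, 0, 0], "fingers": 0},
  {"slide": [0, 0, 0], "dr": [0, 0, 0], "fingers": 0},
  {"slide": [0, 0, 0], "dr": [0, 0, 0], "fingers": 0},
  {"slide": [0, 0, 0], "dr": [0, 0, 0], "fingers": 0},
])

```text
time: 22.4
eef_pos: [0.5499, 0.2438, 0.0419]
tool_rot: [[-0.939, 0.344, 0.003], [0.344, 0.939, 0.001], [-0.002, 0.002, -1.0]]
contact_force: [12.5, -15.1, 12.2]
gripper_width: 0.0402
finger_force: 45.0
```

```bash
python3 -c "from h import *;st()"
```

```text
t 22.4 F tool [-17.   -9.9 -12.1] M tool [ 2.64 -3.43 -0.08] pos in case mm [ 1.9 -1.3  0. ] yawerr -0.0023218234688666683 w 0.04022551788147084
```

send_rows([
  {"slide": [0, 0, 0.0004], "dr": [0, 0, 0], "fingers": 0},
  {"slide": [0, 0, 0.0004], "dr": [0, 0, 0], "fingers": 0},
  {"slide": [0, 0, 0], "dr": [0, 0, 0], "fingers": 0},
  {"slide": [0, 0, 0], "dr": [0, 0, 0], "fingers": 0},
  {"slide": [0, 0, 0], "dr": [0, 0, 0], "fingers": 0},
  {"slide": [0, 0, 0], "dr": [0, 0, 0], "fingers": 0},
  {"slide": [0, 0, 0], "dr": [0, 0, 0], "fingers": 0},
  {"slide": [0, 0, 0], "dr": [0, 0, 0], "fingers": 0},
])

```text
time: 23.4
eef_pos: [0.5499, 0.2438, 0.0419]
tool_rot: [[-0.939, 0.344, 0.003], [0.344, 0.939, 0.001], [-0.003, 0.002, -1.0]]
contact_force: [8.7, -17.1, 19.2]
gripper_width: 0.0404
finger_force: 45.0
```

```bash
python3 -c "
from h import *
st();o=arm.get_obs();print(o['tool_rot'][:,2],abs(o['dq']).max())
o['contact_force'][2]>9 and print(arm.sign_off())"
```

```text
t 23.4 F tool [-14.1 -13.1 -19.2] M tool [ 3.07 -2.98 -0.1 ] pos in case mm [ 1.9 -1.3  0.1] yawerr -0.002300288679578877 w 0.04036141921628449
[ 3.16019819e-03  8.90339572e-04 -9.99994610e-01] 0.002012455843009431
the job is handed in; nothing more can be done
None
```

The supply is in its bay and I handed the job in at 23.4 s with the arm still holding it pressed down, back against the rear panel and against the side flange (about 19 N, 14 N and 13 N at the wrist, the last two partly friction); no verdict was returned.

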